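Refit the filter frame in the dust extractor's intake box

ROBOT

A 7-joint arm with a two-finger parallel gripper is mounted at the origin on a cart in front of the work surface, level with it; the furniture and walls round the work are solid. World frame = base frame: x ahead of the robot, y to its left, z up, the work surface at z = 0. Lengths are in mm, angles in rad, forces in N, time in s.
With the tool pointing down it reaches from about 400 to 875 mm from the base axis. Payload 4.4 kg.
Tool frame: the origin (TCP) lies at the very end of the fingers, on their centre line; the grasp point (between the pads) lies 19 mm behind it; y points along the fingers, z is the direction in which the jaws open and shut, and the axes are right-handed (so a half turn about y gives the same grasp; the last joint's range is limited). The gripper opens to 85 mm and grips with 20 to 120 N. Pads are 22 mm wide; open, the fingers measure 114 mm over their backs; the gripper's body (76 mm by 85 mm) begins 54 mm behind the grasp point. The pads swing forward as they close: fully open they stand 13 mm farther back than shut.
Start: joints at [1.269, 0.628, 0.038, 1.517, -0.027, 0.996, -0.02], TCP at [151.881, -632.021, 231.313] pointing down, gripper open.
Joint ranges: [-3.06, 3.06], [-0.37, 2.12], [-1.25, 1.32], [0.18, 2.47], [-1.1, 4.24], [0.23, 1.98], [-2.94, 2.94]. Speed limits (rad/s): [2.57, 2.57, 3.14, 3.14, 3.14, 3.14, 3.14].

INTERFACE

Orientations are given as [roll, pitch, yaw] about the fixed x, y, z axes, in that order (R = Rz(yaw) Ry(pitch) Rx(roll)).
In Python, from cell import * gives the robot as it stands.
- The arm moves only by the tool apply_moves, never from a script. Its argument "targets" is a list of rows, each a list of 6 numbers: the shift along the tool's x, y, z in units of 40 mm (1.0 is 40 mm), then the turn, a rotation vector about the tool's x, y, z in units of 8 degrees (1.0 is 8 degrees). A call has 1 to 12 rows; each row shifts and turns the commanded pose from where the row before left it, along the tool's axes as they then stand; what a row does not reach is not made up. A row lasts 1/8 s, in which the tool goes at most 62.5 mm and 10.7 degrees, less where a joint would pass 70% of its speed; a pose out of reach is approached as far as the arm can. A call is refused whole if a number of a shift passes 1 or a number of a turn 1, either way. A call with a gripper value outside its range is refused whole. "jaw" is the gripper command: -1 is shut, 1 is fully open, values between are in proportion, set as the call begins (left out, the last holds). The fingers move at their own pace and stop on an object; the grip force is fixed at half the most. Time passes only in rows, so rows that do not move let the fingers close. It gives the time, the measured TCP pose, the force and the opening at its end, in the units of the state.
- read_state(): the state, without advancing time (a new reading comes with each control period).
- get_image(name): name is "scene" or "top" or "wrist"; returns the picture (384x512x3 uint8, red, green, blue); there is no depth.
- calibration(name): a dict with "fx", "fy", "cx", "cy" (pixels), "world_from_camera" (4x4, takes a point from camera to world coordinates). Camera axes: x right, y down, z forward; pixel columns grow to the right and rows downward; lengths in mm; the calibration is good to about 2 mm. A picture is of the moment at which its call begins: read the wrist's pose just before it. calibration takes no time and is no camera call; for the wrist camera it gives the pose at the moment of the call.
- finish_job(): hands the job in, once; it reports no verdict.
The state is a dict: "clock": time; "qpos": joint angles; "qd": joint speeds; "tau": joint torques, N m; "eef_pos": TCP position; "tool_rot": TCP orientation; "force": force on the tool from outside, world axes, zero at the start; "torque": the same for the moment, N m; "width": finger opening in mm.
Only numpy, scipy, OpenCV 4.12 (cv2) and the standard library are available. Lean on these libraries where they do the work, as an engineer would, in place of code of your own. Each camera call takes 0.05 s, during which the arm holds its last target. There are 200 camera calls.

TASK

Put the filter back into the intake box of the dust extractor: take the larger, oblong filter frame by its tab, hook one of its short edges under the lip of the box, then swing the other edge down until the frame lies flat on the floor of the recess, and let go. Leave the small square filter frame where it lies.

Things in the scene. Friction and masses are not known exactly. Their poses are not given: they have to be found in the camera images.
- intake_box: Fixed grey box 162 (x) x 122 (y) x 58 mm high, hose stub on its -y side. Origin: centre of its underside; z up, x away from the robot within 0.2 rad. Open recess in its top, 146 (x) x 106 (y) mm, centred on the origin, floor at z = 30 mm; walls 8 mm thick, tops at z = 46 mm on the far (+x) and both y sides. A bare steel lip overhangs the recess along the whole near (-x) side (see lip).
- lip (a point): Middle of the free edge of the box's steel lip, on its underside: x = -43, y = 0, z = 52 mm in the box's frame, axes as the box. The lip is 6 mm thick (top z = 58), 122 mm wide, and covers the nearest 30 mm of the recess (near wall at x = -73) with 22 mm clear below it; 116 mm of the recess is left open above, so the frame must go in tilted, near edge first.
- filter_frame: Loose oblong filter frame, a flat slab 130 (x) x 90 (y) x 8 mm, dark metal rim, white pleats, 0.2 kg. Origin: centre of its underside, z up, x along its length, within 0.4 rad of straight ahead at the start. A grey upright tab 14 (x) x 36 (y) x 40 mm high stands on the middle of its upper face (top at z = 48). Both ends are alike. It starts flat on the bench, left or right of the small frame.
- small_frame: Loose small square filter frame of another machine, same make-up, 75 x 75 x 8 mm, with the same tab in the middle. Origin: centre of its underside, z up. It stays where it is.

How it is judged (in metres and radians):
On the way:
1. one short edge of the oblong frame is under the lip while the frame is still tilted (angle between filter_frame's own z axis and vertical above 0.1 rad and z of lip in the frame of filter_frame between 0.004 and 0.03 m and y of lip in the frame of filter_frame between -0.035 and 0.035 m and (x of lip in the frame of filter_frame between -0.06 and -0.02 m or x of lip in the frame of filter_frame between 0.02 and 0.06 m)), for 0.1 s.
At the end, for the whole second after the job is handed in: The oblong frame lies flat on the floor of the recess (underside within 5 mm of it, tilt under 0.06 rad), one edge under the lip, inside the recess walls (centre within 12 mm of the recess's centre each way, lengthwise to within 0.2 rad), released and at rest (x of filter_frame in the frame of intake_box between -0.012 and 0.012 m and y of filter_frame in the frame of intake_box between -0.012 and 0.012 m and z of filter_frame in the frame of intake_box between 0.026 and 0.035 m and angle between filter_frame's own z axis and vertical below 0.06 rad and angle between the x axis of filter_frame and the x axis of intake_box, either way round below 0.2 rad and linear speed of filter_frame below 0.02 m/s); the robot touches nothing.
It fails at once if the small square frame is moved by more than 30 mm (distance of small_frame from where it was at the start of the episode above 0.03 m).
It also fails if it takes over 51 s, if anything falls off the work surface, if the arm or the gripper's body presses on something with over 40 N, if the wrist force passes 120 N, or if a joint passes its speed limit or range.

## Working session

There is one attempt and no reset: what is moved stays moved. The work goes in short steps, Python scripts to look and compute and a tool call to move; the robot and the scene stay as the last step left them, time stands still between calls to the robot, and variables do not carry over. Pictures are saved under pics/ and viewed, about 8 in all and at most 12, crops included, and the job is handed in when it is done.

Besides the shell and the picture viewer there is one more tool, called by a JSON object that holds its "api" and its "payload". apply_moves: Moves the arm, as the interface text tells. Its arguments: {"type":"object","properties":{"targets":{"type":"array"},"jaw":{"type":"number"}},"required":["targets"]}

```bash
mkdir -p pics; ls; python3 - <<'E'
from cell import *
import cv2
s=read_state();print(s)
for n in("top","scene"):
    cv2.imwrite(f"pics/{n}0.png",cv2.cvtColor(get_image(n),cv2.COLOR_RGB2BGR))
    print(n,calibration(n))
E
```

```text
pics
{'clock': 0.0, 'qpos': array([ 1.26924533,  0.62929962,  0.03848614,  1.51838445, -0.02700953,
        0.99628437, -0.02000272]), 'qd': array([-1.53186675e-03, -2.62383172e-05, -8.60147676e-04, -1.48029800e-03,
       -1.49772352e-03, -2.00893075e-03,  1.96093019e-03]), 'tau': array([-6.24213317e-04, -5.63413668e+01,  1.22594129e+00, -1.93447137e+01,
        1.09931873e-02,  1.04144230e-02,  2.13262751e-06]), 'eef_pos': array([ 151.6824489 , -631.41217763,  230.41476664]), 'tool_rot': array([-1.57265248e+00, -4.03539221e-05, -2.90588565e+00]), 'force': array([-0.2087484 ,  0.73347651, -0.8400719 ]), 'torque': array([ 0.0169723 ,  0.02267544, -0.01566539]), 'width': 85.21490462535573}
top {'fx': 467.9804216713691, 'fy': 467.9804216713691, 'cx': 250.02720992131205, 'cy': 191.74721190385668, 'world_from_camera': array([[-1.44791021e-02, -9.88504259e-01,  1.50498128e-01,
         2.79100677e+02],
       [-9.99865109e-01,  1.54808795e-02,  5.48688811e-03,
        -1.95003263e+01],
       [-7.75365564e-03, -1.50398381e-01, -9.88595068e-01,
         1.39276709e+03],
       [ 0.00000000e+00,  0.00000000e+00,  0.00000000e+00,
         1.00000000e+00]])}
scene {'fx': 369.5905348852939, 'fy': 369.5905348852939, 'cx': 260.8660015767815, 'cy': 193.49233554819267, 'world_from_camera': array([[-7.69617167e-01, -4.08154279e-01,  4.91018839e-01,
        -1.56458057e+00],
       [-6.38078039e-01,  4.63497418e-01, -6.14838646e-01,
         5.85890161e+02],
       [ 2.33630598e-02, -7.86498714e-01, -6.17149852e-01,
         6.82341480e+02],
       [ 0.00000000e+00,  0.00000000e+00,  0.00000000e+00,
         1.00000000e+00]])}
```

View pics/top0.png

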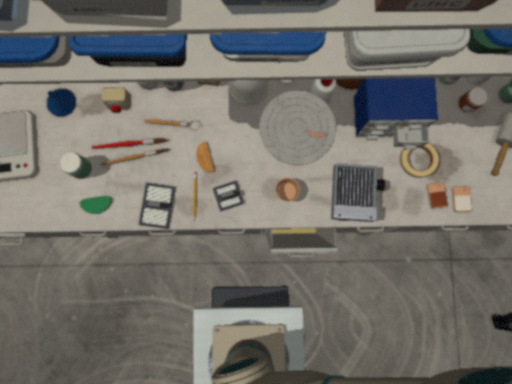

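View pics/scene0.png

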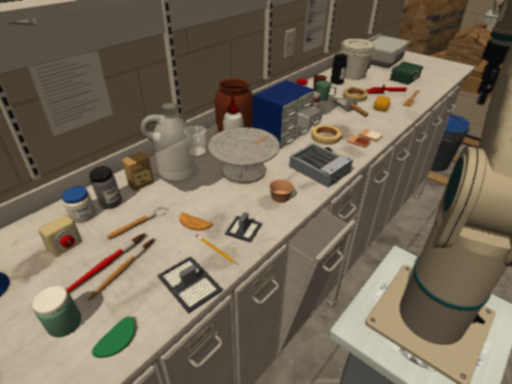

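The top view shows the oblong frame at about (157,205), the small frame at (229,195), and the box at (357,192) with its hose stub on the right and the light lip on the near side (row 213).

```bash
cat > h.py <<'E'
import numpy as np, cv2
from scipy.spatial.transform import Rotation as R
def cast(cal,uv,z):
    T=np.array(cal["world_from_camera"]);uv=np.atleast_2d(uv).astype(float)
    d=np.c_[(uv[:,0]-cal["cx"])/cal["fx"],(uv[:,1]-cal["cy"])/cal["fy"],np.ones(len(uv))]@T[:3,:3].T
    return T[:3,3]+d*((z-T[2,3])/d[:,2])[:,None]
def proj(cal,P):
    T=np.linalg.inv(cal["world_from_camera"]);c=np.atleast_2d(P)@T[:3,:3].T+T[:3,3]
    return np.c_[c[:,0]/c[:,2]*cal["fx"]+cal["cx"],c[:,1]/c[:,2]*cal["fy"]+cal["cy"]]
E
python3 - <<'E'
from cell import *
from h import *
im=cv2.imread("pics/top0.png");cal=calibration("top")
a=im[170:240,125:265];b=im[155:232,320:400]
g=cv2.cvtColor(im,cv2.COLOR_BGR2GRAY)
for nm,(x0,y0,x1,y1) in dict(big=(130,172,187,232),small=(205,172,252,218)).items():
    m=(g[y0:y1,x0:x1]<100).astype(np.uint8)
    c=max(cv2.findContours(m,cv2.RETR_EXTERNAL,cv2.CHAIN_APPROX_NONE)[0],key=cv2.contourArea)
    r=cv2.minAreaRect(c);p=cv2.boxPoints(r)+[x0,y0]
    w=cast(cal,p,8)[:,:2];print(nm,p.round(1).tolist(),w.round().tolist(),w.mean(0),np.linalg.norm(np.diff(w,axis=0),axis=1),np.degrees(np.arctan2(*(w[1]-w[0])[::-1])))
A=cv2.resize(a,None,fx=5,fy=5,interpolation=2);B=cv2.resize(b,None,fx=7,fy=7,interpolation=2)
cv2.imwrite("pics/b.png",B)
E
```

```text
big [[138.4, 230.1], [141.8, 182.4], [175.3, 184.8], [171.9, 232.5]] [[380.0, 321.0], [523.0, 313.0], [515.0, 212.0], [372.0, 221.0]] [447.44178711 266.83376306] [143.37774563 101.46788071 143.13773276] -2.8726647264282983
small [[212.7, 188.1], [237.9, 179.7], [245.5, 202.5], [220.3, 210.9]] [[503.0, 100.0], [527.0, 24.0], [458.0, 2.0], [434.0, 77.0]] [480.28760825  50.92173555] [79.66510346 72.80649155 79.06726877] -72.18126299439484
```

View pics/b.png

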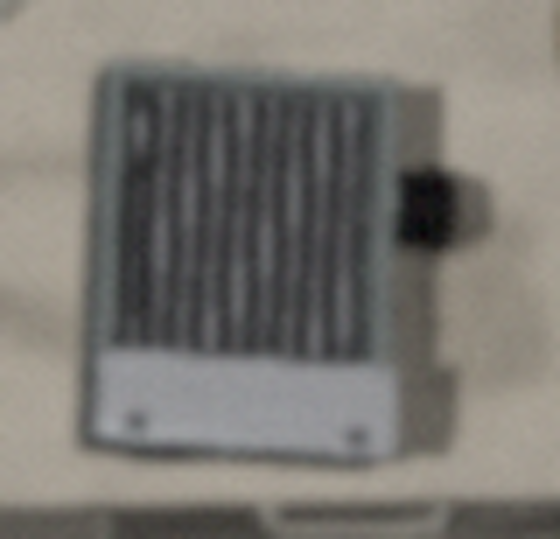

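The crop shows the box rim and the lip. The lip's free edge runs from (100,350) to (397,362), the far rim from (108,65) to (400,78), and the near edge from (85,447) to (395,462).

```bash
python3 - <<'E'
from cell import *
from h import *
cal=calibration("top")
f=lambda p:(np.array(p)+.5)/7-.5+[320,155]
for n,p,z in(("far",[[106,66],[400,80]],46),("lipfree",[[101,350],[397,362]],58),("near",[[88,447],[395,462]],58)):
    w=cast(cal,f(p),z);print(n,w.round(1).tolist(),w.mean(0).round(1),np.degrees(np.arctan2(-(w[0]-w[1])[0],(w[0]-w[1])[1])))
E
```

```text
far [[562.6, -261.6, 46.0], [554.6, -384.2, 46.0]] [ 558.6 -322.9   46. ] -3.7144684671509953
lipfree [[441.3, -252.5, 58.0], [434.5, -373.2, 58.0]] [ 437.9 -312.8   58. ] -3.2289910063396534
near [[401.5, -245.5, 58.0], [393.5, -370.2, 58.0]] [ 397.5 -307.8   58. ] -3.6838901021408157
```

```bash
cat >> h.py <<'E'
def plan(s,pos,yaw,tilt,N):
    """rows from the measured pose to pos; yaw = heading of frame x (deg), tilt = far end up (deg)"""
    R0=R.from_euler("xyz",s["tool_rot"])
    ps=np.radians(yaw)
    y=np.array([0,0,-1.]);z=np.array([np.cos(ps),np.sin(ps),0])
    Rt=R.from_matrix(np.c_[np.cross(y,z),y,z])
    Rt=R.from_rotvec(np.radians(tilt)*np.array([np.sin(ps),-np.cos(ps),0]))*Rt
    rv=(R0.inv()*Rt).as_rotvec()/N; d=(np.array(pos)-s["eef_pos"])/N; rows=[];Rc=R0
    for i in range(N):
        rows.append(np.r_[Rc.inv().apply(d)/40,np.degrees(rv)/8].round(2).tolist()); Rc=Rc*R.from_rotvec(rv)
    print(str(rows).replace("-0.0,","0,").replace("-0.0]","0]"))
E
python3 - <<'E'
from cell import *
from h import *
s=read_state();c=np.array(calibration("wrist")["world_from_camera"])
Rt=R.from_euler("xyz",s["tool_rot"])
print("cam in tool",Rt.inv().apply(c[:3,3]-s["eef_pos"]),(Rt.inv().as_matrix()@c[:3,:3]).round(2))
plan(s,[440,-315,260],-4,0,12)
E
```

```text
cam in tool [ -82.58948351 -142.81946492   -0.4775101 ] [[ 0.    0.95  0.32]
 [ 0.   -0.32  0.95]
 [ 1.    0.   -0.  ]]
[[-0.74, -0.06, -0.5, 0.0, -0.76, 0], [-0.79, -0.06, -0.42, 0.0, -0.76, 0], [-0.83, -0.06, -0.34, 0.0, -0.76, 0], [-0.86, -0.06, -0.25, 0.0, -0.76, 0], [-0.88, -0.06, -0.15, 0.0, -0.76, 0], [-0.89, -0.06, -0.06, 0.0, -0.76, 0], [-0.89, -0.06, 0.03, 0.0, -0.76, 0], [-0.88, -0.06, 0.13, 0.0, -0.76, 0], [-0.86, -0.06, 0.22, 0.0, -0.76, 0], [-0.84, -0.06, 0.31, 0.0, -0.76, 0], [-0.8, -0.06, 0.39, 0.0, -0.76, 0], [-0.75, -0.06, 0.48, 0.0, -0.76, 0]]
```

{"api": "apply_moves", "payload": {"targets": [[-0.76, -0.14, -0.52, 0, -0.76, 0], [-0.82, -0.14, -0.44, 0, -0.76, 0], [-0.86, -0.14, -0.36, 0, -0.76, 0], [-0.9, -0.14, -0.27, 0, -0.76, 0], [-0.92, -0.14, -0.17, 0, -0.76, 0], [-0.94, -0.14, -0.08, 0, -0.76, 0], [-0.94, -0.14, 0.03, 0, -0.76, 0], [-0.92, -0.14, 0.15, 0, -0.76, 0], [-0.9, -0.14, 0.26, 0, -0.76, 0], [-0.88, -0.14, 0.36, 0, -0.76, 0], [-0.84, -0.14, 0.46, 0, -0.76, 0], [-0.8, -0.14, 0.56, 0, -0.76, 0]]}}

```text
clock: 1.6
eef_pos: [458.8, -299.1, 298.4]
tool_rot: [-1.571, 0.0, -1.629]
force: [0.8, -0.9, -0.6]
width: 85.4
```

```bash
python3 - <<'E'
from cell import *
from h import *
import pickle
s=read_state();c=calibration("wrist");im=get_image("wrist")
print(s["clock"],s["eef_pos"],s["tool_rot"],s["qd"].round(2)[:2])
cv2.imwrite("pics/w1.png",cv2.cvtColor(im,cv2.COLOR_RGB2BGR));pickle.dump(c,open("w1.pkl","wb"))
E
```

```text
1.6 [ 458.75965236 -299.1372357   298.42026621] [-1.57144720e+00  1.33822107e-04 -1.62919622e+00] [-0.4   0.06]
```

View pics/w1.png

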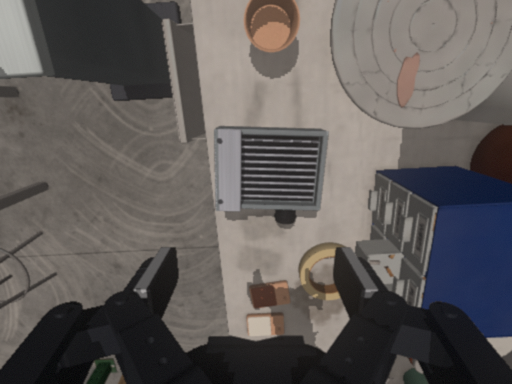

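The wrist view shows the box at cols 217–327, rows 128–211, with the lip's free edge at col ~241. I'll fit lines to the box edges.

```bash
python3 - <<'E'
from h import *
import pickle
im=cv2.imread("pics/w1.png");c=pickle.load(open("w1.pkl","rb"))
x0,y0,x1,y1=205,115,340,225
a=im[y0:y1,x0:x1].astype(int)
for r in (135,150,170,190,205): print(r,[tuple(im[r,k]) for k in (212,216,219,225,235,240,244,319,323,327,331)].__repr__().replace("np.uint8",""))
cv2.imwrite("pics/w1c.png",cv2.resize(im[y0:y1,x0:x1],None,fx=5,fy=5,interpolation=cv2.INTER_NEAREST))
E
```

```text
135 [((145), (153), (163)), ((119), (119), (117)), ((151), (149), (151)), ((149), (147), (150)), ((152), (148), (153)), ((123), (120), (123)), ((47), (47), (48)), ((103), (104), (103)), ((107), (108), (107)), ((121), (123), (122)), ((148), (156), (166))]
150 [((148), (156), (165)), ((120), (120), (118)), ((150), (145), (150)), ((151), (147), (151)), ((152), (148), (151)), ((123), (121), (124)), ((37), (36), (39)), ((76), (78), (77)), ((115), (116), (114)), ((139), (146), (155)), ((151), (159), (169))]
170 [((150), (159), (169)), ((128), (128), (126)), ((149), (147), (149)), ((153), (149), (154)), ((150), (147), (151)), ((118), (115), (117)), ((51), (51), (51)), ((79), (79), (79)), ((113), (115), (114)), ((140), (149), (159)), ((142), (150), (160))]
190 [((120), (127), (135)), ((139), (136), (135)), ((147), (144), (147)), ((157), (153), (157)), ((152), (149), (152)), ((110), (108), (110)), ((68), (66), (69)), ((115), (115), (114)), ((146), (153), (162)), ((148), (156), (166)), ((143), (150), (159))]
205 [((94), (99), (104)), ((122), (121), (121)), ((137), (136), (138)), ((157), (154), (157)), ((152), (149), (153)), ((102), (100), (102)), ((117), (117), (115)), ((114), (116), (115)), ((148), (156), (166)), ((148), (156), (167)), ((150), (158), (169))]
```

View pics/w1c.png

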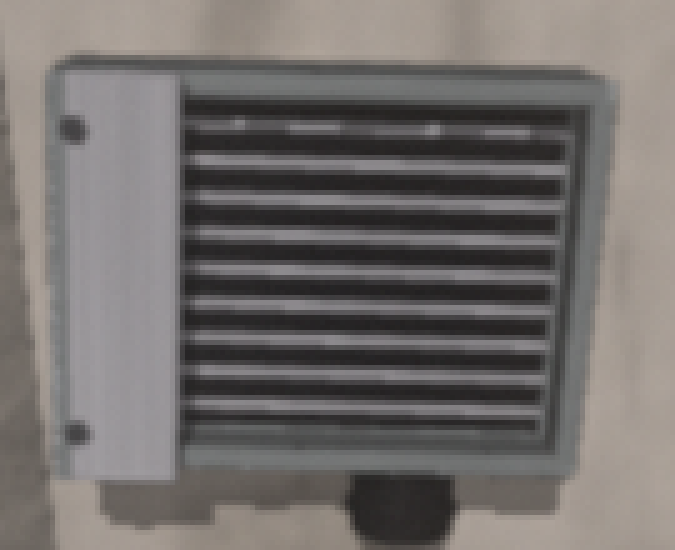

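The crop shows the lip's top free edge from (178,74) to (178,480) and the far outer rim corners at (612,78) and (575,475).

```bash
python3 - <<'E'
from cell import *
from h import *
import pickle
c=pickle.load(open("w1.pkl","rb"))
f=lambda p:(np.array(p)+.5)/5-.5+[205,115]
for n,p,z,x in(("far",[[612,78],[575,475]],46,81),("lipfree",[[179,74],[179,480]],58,-43),("lipnear",[[64,72],[64,480]],58,-81),):
    w=cast(c,f(p),z);d=(w[0]-w[1])[:2];u=d/np.linalg.norm(d);xd=np.array([u[1],-u[0]])
    print(n,w[:,:2].round(1).tolist(),np.linalg.norm(d).round(1),"yaw",np.degrees(np.arctan2(xd[1],xd[0])).round(1),"origin",(w.mean(0)[:2]-x*xd).round(1))
s=read_state();plan(s,[447,200,290],-3,0,12)
E
```

```text
far [[561.6, -260.9], [553.2, -381.7]] 121.1 yaw -4.0 origin [ 476.6 -315.7]
lipfree [[440.0, -251.6], [430.9, -371.4]] 120.2 yaw -4.4 origin [ 478.3 -314.8]
lipnear [[408.6, -249.2], [396.1, -369.4]] 120.8 yaw -5.9 origin [ 482.9 -317.6]
[[-1.03, 0.02, -0.08, 0, 0.0, 0], [-1.03, 0.02, -0.08, 0, 0.0, 0], [-1.03, 0.02, -0.08, 0, 0.0, 0], [-1.03, 0.02, -0.09, 0, 0.0, 0], [-1.03, 0.02, -0.09, 0, 0.0, 0], [-1.03, 0.02, -0.09, 0, 0.0, 0], [-1.03, 0.02, -0.09, 0, 0.0, 0], [-1.03, 0.02, -0.09, 0, 0.0, 0], [-1.03, 0.02, -0.09, 0, 0.0, 0], [-1.03, 0.02, -0.09, 0, 0.0, 0], [-1.03, 0.02, -0.09, 0, 0.0, 0], [-1.03, 0.02, -0.09, 0, 0.0, 0]]
```

{"api": "apply_moves", "payload": {"targets": [[-1, 0, -0.09, 0, 0, 0], [-1, 0, -0.09, 0, 0, 0], [-1, 0, -0.09, 0, 0, 0], [-1, 0, -0.09, 0, 0, 0], [-1, 0, -0.09, 0, 0, 0], [-1, 0, -0.09, 0, 0, 0], [-1, 0, -0.09, 0, 0, 0], [-1, 0, -0.09, 0, 0, 0], [-1, 0, -0.09, 0, 0, 0], [-1, 0, -0.09, 0, 0, 0], [-1, 0, -0.09, 0, 0, 0], [-1, 0, -0.09, 0, 0, 0]]}}

```text
clock: 3.15
eef_pos: [444.5, 182.6, 298.3]
tool_rot: [-1.571, -0.0, -1.633]
force: [0.9, -0.1, -0.2]
width: 85.6
```

{"api": "apply_moves", "payload": {"targets": [[-0.7, 0.3, 0, 0, 0, 0], [0, 0, 0, 0, 0, 0], [0, 0, 0, 0, 0, 0]], "jaw": 0.2}}

```text
clock: 3.52
eef_pos: [446.4, 208.5, 286.3]
tool_rot: [-1.571, -0.001, -1.633]
force: [0.1, -0.6, 0.1]
width: 51.0
```

```bash
python3 - <<'E'
from cell import *
from h import *
import pickle
s=read_state();c=calibration("wrist");im=get_image("wrist")
print(s["clock"],s["eef_pos"],s["tool_rot"],s["qd"].round(2)[:2],s["width"])
cv2.imwrite("pics/w2.png",cv2.cvtColor(im,cv2.COLOR_RGB2BGR));pickle.dump(c,open("w2.pkl","wb"))
p=proj(c,[[447,267,8],[447,267,48]]);print(p)
x,y=p[0].astype(int);x0,y0=max(x-70,0),max(y-65,0);print(x0,y0)
cv2.imwrite("pics/w2c.png",cv2.resize(cv2.cvtColor(im,cv2.COLOR_RGB2BGR)[y0:y0+120,x0:x0+150],None,fx=5,fy=5,interpolation=cv2.INTER_NEAREST))
E
```

```text
3.525 [446.44500307 208.48361023 286.27637214] [-1.57140281e+00 -1.28908324e-03 -1.63327327e+00] [ 0.02 -0.01] 50.98294113094843
[[253.96225014 118.37960571]
 [253.77276964 120.20510462]]
183 53
```

View pics/w2c.png

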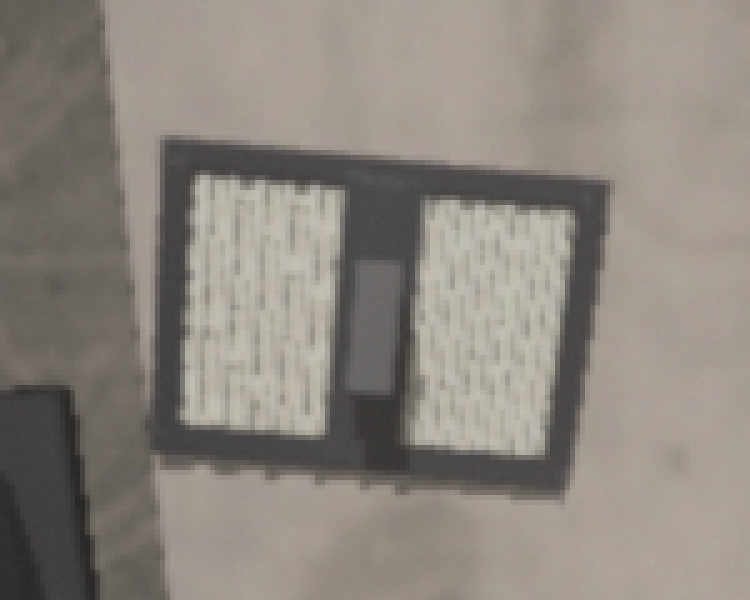

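The crop shows the frame's top corners at (165,138), (608,183), (567,485) and (153,445), and the tab top at (358,260), (405,262), (392,395) and (346,392).

```bash
python3 - <<'E'
from cell import *
from h import *
import pickle
c=pickle.load(open("w2.pkl","rb"))
f=lambda p:(np.array(p)+.5)/5-.5+[183,53]
for n,p,z in(("frame",[[165,138],[608,183],[567,487],[153,446]],8),("tab",[[358,260],[405,262],[392,395],[346,392]],48)):
    w=cast(c,f(p),z)[:,:2];l=np.linalg.norm(np.roll(w,-1,0)-w,axis=1)
    e=w[1]-w[0]+w[2]-w[3];g=w[0]-w[3]+w[1]-w[2]
    print(n,w.round(1).tolist(),w.mean(0).round(1),l.round(1),"yaw",np.degrees(np.arctan2(e[1],e[0])),np.degrees(np.arctan2(-g[0],g[1])))
s=read_state()
C=[446.2,266.5]
E
```

```text
frame [[395.8, 322.9], [521.8, 303.0], [508.7, 215.9], [382.6, 236.4]] [452.2 269.5] [127.6  88.1 127.8  87.5] yaw -9.096879516127727 -8.602342207075022
tab [[448.9, 287.0], [461.3, 285.7], [455.9, 251.3], [443.4, 252.9]] [452.4 269.2] [12.5 34.8 12.6 34.5] yaw -6.569430717702309 -9.009171489599739
```

```bash
python3 - <<'E'
from cell import *
from h import *
s=read_state()
plan(s,[452.3,269.4,286],-8.9,0,3)
E
```

```text
[[-0.51, 0.0, 0.01, 0.0, 0.22, 0.0], [-0.51, 0.0, 0, 0.0, 0.22, 0.0], [-0.51, 0.0, -0.02, 0.0, 0.22, 0.0]]
```

Then descend about 271 mm: 201 mm first, then check.

{"api": "apply_moves", "payload": {"targets": [[-0.51, 0, 0.01, 0, 0.22, 0], [-0.51, 0, 0, 0, 0.22, 0], [-0.51, 0, -0.02, 0, 0.22, 0], [0, 1, 0, 0, 0, 0], [0, 1, 0, 0, 0, 0], [0, 1, 0, 0, 0, 0], [0, 1, 0, 0, 0, 0], [0, 1, 0, 0, 0, 0], [0, 0, 0, 0, 0, 0], [0, 0, 0, 0, 0, 0]]}}

```text
clock: 4.82
eef_pos: [452.8, 270.6, 87.8]
tool_rot: [-1.569, 0.001, -1.726]
force: [-0.3, 0.3, 0.5]
width: 51.5
```

```bash
python3 - <<'E'
from cell import *
from h import *
s=read_state();print(s["clock"],s["eef_pos"])
plan(s,[452.3,269.4,15],-8.9,0,3)
E
```

```text
4.825 [452.75651096 270.58987781  87.83035835]
[[0.01, 0.61, 0, 0, 0.0, 0], [0.01, 0.61, 0, 0, 0.0, 0], [0.01, 0.61, 0, 0, 0.0, 0]]
```

{"api": "apply_moves", "payload": {"targets": [[0.02, 0.6, -0.01, 0, 0, 0], [0.01, 0.6, 0, 0, 0, 0], [0, 0.6, 0, 0, 0, 0], [0, 0, 0, 0, 0, 0], [0, 0, 0, 0, 0, 0]]}}

```text
clock: 5.45
eef_pos: [452.3, 270.2, 16.2]
tool_rot: [-1.569, 0.002, -1.725]
force: [-0.6, -0.1, 0.0]
width: 51.2
```

{"api": "apply_moves", "payload": {"targets": [[0, 0, 0, 0, 0, 0], [0, 0, 0, 0, 0, 0], [0, 0, 0, 0, 0, 0], [0, 0, 0, 0, 0, 0], [0, 0, 0, 0, 0, 0], [0, 0, 0, 0, 0, 0]], "jaw": -1}}

```text
clock: 6.2
eef_pos: [452.0, 269.8, 15.5]
tool_rot: [-1.569, 0.001, -1.725]
force: [-0.3, -0.7, 6.6]
width: 12.9
```

{"api": "apply_moves", "payload": {"targets": [[0, -0.4, 0, 0, 0, 0], [0, -0.8, 0, 0, 0, 0], [0, -1, 0, 0, 0, 0], [0, -1, 0, 0, 0, 0], [0, -1, 0, 0, 0, 0], [0, -1, 0, 0, 0, 0], [0, -0.3, 0, 0, 0, 0], [0, 0, 0, 0, 0, 0]]}}

```text
clock: 7.2
eef_pos: [451.1, 269.2, 234.8]
tool_rot: [-1.57, 0.0, -1.725]
force: [-0.5, -0.5, -2.4]
width: 13.4
```

```bash
cat >> h.py <<'E'
BO=np.array([477.5,-315.2]);BY=-4.2
def tcp(ex,ez,th,h=15.5,ey=0.):
    """world TCP for near lower edge at box (ex,ez) with tilt th"""
    t=np.radians(th);x=ex+65*np.cos(t)-h*np.sin(t);z=ez+65*np.sin(t)+h*np.cos(t)
    a=np.radians(BY);return np.r_[BO+[x*np.cos(a)-ey*np.sin(a),x*np.sin(a)+ey*np.cos(a)],z]
E
python3 - <<'E'
from cell import *
from h import *
s=read_state();print(s["clock"],s["eef_pos"],s["width"],s["force"])
plan(s,[440,-200,220],BY,0,12)
E
```

```text
7.2 [451.05557443 269.23070089 234.81454893] 13.368660792348324 [-0.45099409 -0.5457219  -2.37523254]
[[0.97, 0.03, 0.13, 0, -0.05, 0], [0.97, 0.03, 0.12, 0, -0.05, 0], [0.97, 0.03, 0.11, 0, -0.05, 0], [0.97, 0.03, 0.11, 0, -0.05, 0], [0.97, 0.03, 0.1, 0, -0.05, 0], [0.97, 0.03, 0.09, 0, -0.05, 0], [0.97, 0.03, 0.09, 0, -0.05, 0], [0.97, 0.03, 0.08, 0, -0.05, 0], [0.97, 0.03, 0.07, 0, -0.05, 0], [0.98, 0.03, 0.07, 0, -0.05, 0], [0.98, 0.03, 0.06, 0, -0.05, 0], [0.98, 0.03, 0.06, 0, -0.05, 0]]
```

{"api": "apply_moves", "payload": {"targets": [[0.4, 0, 0.06, 0, -0.05, 0], [0.8, 0, 0.12, 0, -0.05, 0], [0.97, 0, 0.1, 0, -0.05, 0], [0.97, 0, 0.1, 0, -0.05, 0], [0.97, 0, 0.1, 0, -0.05, 0], [0.97, 0, 0.1, 0, -0.05, 0], [0.97, 0, 0.08, 0, -0.05, 0], [0.97, 0, 0.08, 0, -0.05, 0], [0.97, 0, 0.07, 0, -0.05, 0], [0.97, 0, 0.07, 0, -0.05, 0], [0.97, 0, 0.07, 0, -0.05, 0], [0.97, 0, 0.07, 0, -0.05, 0]]}}

```text
clock: 8.7
eef_pos: [440.4, -170.3, 233.0]
tool_rot: [-1.575, 0.001, -1.641]
force: [0.1, 0.7, -1.9]
width: 12.7
```

{"api": "apply_moves", "payload": {"targets": [[0.8, 0, 0.07, 0, 0, 0], [0.5, 0, 0, 0, 0, 0], [0, 0, 0, 0, 0, 0], [0, 0, 0, 0, 0, 0]]}}

```text
clock: 9.2
eef_pos: [440.8, -219.6, 233.7]
tool_rot: [-1.573, 0.001, -1.64]
force: [-0.0, 0.5, -2.7]
width: 13.1
```

```bash
python3 - <<'E'
from cell import *
from h import *
s=read_state();print(s["clock"],s["eef_pos"],s["width"],s["force"])
p=tcp(-32,120,14);print(p);plan(s,p,BY,14,6)
E
```

```text
9.2 [ 440.76573224 -219.56578849  233.67171527] 13.099957210556388 [-0.04411886  0.47059483 -2.65945249]
[ 504.74606587 -317.20082601  150.76450697]
[[0.39, 0.34, 0.29, 0.29, 0.0, 0], [0.39, 0.36, 0.28, 0.29, 0.0, 0], [0.39, 0.37, 0.27, 0.29, 0.0, 0], [0.39, 0.38, 0.25, 0.29, 0.0, 0], [0.39, 0.39, 0.24, 0.29, 0.0, 0], [0.39, 0.4, 0.22, 0.29, 0.0, 0]]
```

{"api": "apply_moves", "payload": {"targets": [[0.39, 0.34, 0.29, 0.29, 0, 0], [0.39, 0.36, 0.28, 0.29, 0, 0], [0.39, 0.37, 0.27, 0.29, 0, 0], [0.39, 0.38, 0.25, 0.29, 0, 0], [0.39, 0.39, 0.24, 0.29, 0, 0], [0.39, 0.4, 0.22, 0.29, 0, 0], [0, 0, 0, 0, 0, 0], [0, 0, 0, 0, 0, 0]]}}

```text
clock: 10.2
eef_pos: [506.0, -317.1, 151.8]
tool_rot: [-1.329, 0.001, -1.639]
force: [0.4, -0.0, -2.8]
width: 13.3
```

```bash
python3 - <<'E'
from cell import *
from h import *
s=read_state();c=calibration("wrist");im=get_image("wrist");im2=get_image("scene")
print(s["clock"],s["eef_pos"],s["tool_rot"],s["width"],s["force"])
cv2.imwrite("pics/w3.png",np.hstack([cv2.cvtColor(im,cv2.COLOR_RGB2BGR)[60:384,100:450],cv2.resize(cv2.cvtColor(im2,cv2.COLOR_RGB2BGR)[80:210,250:430],None,fx=2.49,fy=2.492)]))
p=tcp(-32,60,14);print(p);plan(s,p,BY,14,2)
import pickle;pickle.dump((c,s),open("w3.pkl","wb"))
E
```

```text
10.2 [ 506.04915847 -317.14670882  151.76498134] [-1.32868115e+00  8.44065379e-04 -1.63889813e+00] 13.261201694306669 [ 0.38230387 -0.01117973 -2.83693982]
[ 504.74606587 -317.20082601   90.76450697]
[[0.0, 0.74, -0.2, 0.01, 0.02, -0.01], [0.0, 0.74, -0.2, 0.01, 0.02, -0.01]]
```

View pics/w3.png

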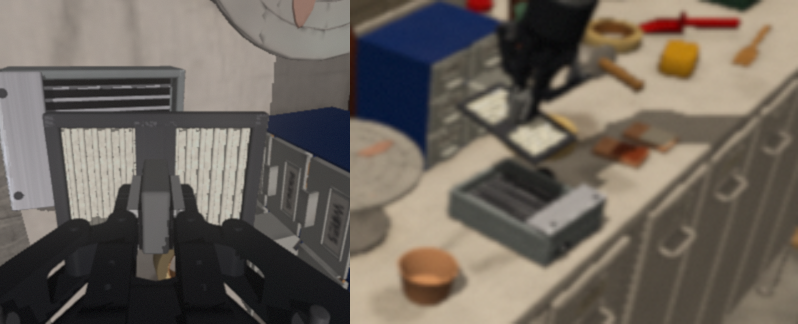

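The wrist half shows the frame held above the box, with its +y upper edge running from (145,175) to (367,173) in full-image pixels. The scene half shows it tilted, near end low. I'll compare that edge with the position predicted from the grip.

```bash
python3 - <<'E'
from h import *
import pickle
c,s=pickle.load(open("w3.pkl","rb"))
Rt=R.from_euler("xyz",s["tool_rot"]).as_matrix() # frame x=tool z, y=-tool x, z=-tool y
F=np.c_[Rt[:,2],-Rt[:,0],-Rt[:,1]];o=s["eef_pos"]-F@[0,0,15.5]
P=[o+F@[sx*65,45,8] for sx in(-1,1)];print(proj(c,P).round(1), np.degrees(np.arcsin(F[2,0])))
E
```

```text
[[141.6 172.3]
 [371.1 172.3]] 13.87217255987223
```

{"api": "apply_moves", "payload": {"targets": [[0, 0.74, -0.2, 0, 0, 0], [0, 0.74, -0.2, 0, 0, 0], [0, 0.25, -0.06, 0, 0, 0], [0, 0, 0, 0, 0, 0], [0, 0, 0, 0, 0, 0]]}}

```text
clock: 10.92
eef_pos: [505.8, -319.0, 81.2]
tool_rot: [-1.326, -0.001, -1.641]
force: [-0.4, 0.3, -2.9]
width: 12.8
```

```bash
python3 - <<'E'
from cell import *
from h import *
s=read_state();print(s["clock"],s["eef_pos"],s["tool_rot"],s["force"])
p=tcp(-32,37,14);print(p);plan(s,p,BY,14,2)
s=dict(s);s["eef_pos"]=p;plan(s,tcp(-66,36,14),BY,14,4)
E
```

```text
10.925 [ 505.75565409 -319.00446007   81.20683853] [-1.32569218e+00 -9.30818796e-04 -1.64056021e+00] [-0.35418092  0.27348424 -2.89495972]
[ 504.74606587 -317.20082601   67.76450697]
[[-0.02, 0.16, -0.05, 0, 0.01, 0.0], [-0.02, 0.16, -0.05, 0, 0.01, 0.0]]
[[0, -0.05, -0.21, 0, 0.01, 0.0], [0, -0.05, -0.21, 0, 0.01, 0.0], [0, -0.05, -0.21, 0, 0.01, 0.0], [0, -0.05, -0.21, 0, 0.01, 0.0]]
```

{"api": "apply_moves", "payload": {"targets": [[-0.03, 0.16, -0.06, 0, 0, 0], [-0.02, 0.16, -0.06, 0, 0, 0], [0, 0, 0, 0, 0, 0]]}}

```text
clock: 11.3
eef_pos: [502.9, -316.5, 66.0]
tool_rot: [-1.329, 0.0, -1.641]
force: [-0.4, -0.1, -2.1]
width: 13.2
```

{"api": "apply_moves", "payload": {"targets": [[0, -0.05, -0.21, 0, 0, 0], [0, -0.05, -0.21, 0, 0, 0], [0, 0, 0, 0, 0, 0]]}}

```text
clock: 11.68
eef_pos: [485.4, -315.8, 66.3]
tool_rot: [-1.328, -0.0, -1.642]
force: [0.6, -0.4, -2.4]
width: 13.4
```

{"api": "apply_moves", "payload": {"targets": [[0, -0.05, -0.18, 0, 0, 0], [0, -0.05, -0.18, 0, 0, 0], [0, 0, 0, 0, 0, 0], [0, 0, 0, 0, 0, 0]]}}

```text
clock: 12.18
eef_pos: [472.1, -314.5, 66.9]
tool_rot: [-1.327, -0.0, -1.641]
force: [-0.1, -0.5, -2.9]
width: 12.9
```

```bash
python3 - <<'E'
from cell import *
from h import *
s=read_state();print(s["clock"],s["eef_pos"],s["tool_rot"],s["force"])
im=cv2.cvtColor(get_image("scene"),cv2.COLOR_RGB2BGR)[130:200,280:370];w=cv2.cvtColor(get_image("wrist"),cv2.COLOR_RGB2BGR)
cv2.imwrite("pics/w4.png",np.hstack([cv2.resize(im,None,fx=4.4,fy=4.4,interpolation=2)[:308],w[60:368,56:456]]))
p=tcp(-66,36,14);print(p)
for a in[(-66,34,7),(-66,31.5,1)]:
    q=tcp(*a);plan(s,q,BY,a[2],3);print(q)
    s=dict(s);s["eef_pos"]=q;F=np.radians(a[2]);s["tool_rot"]=[-np.pi/2+F,0,np.radians(BY-90)]
E
```

```text
12.175 [ 472.0522139  -314.5307       66.88304228] [-1.32663648e+00 -2.84028607e-04 -1.64062741e+00] [-0.07454352 -0.47101301 -2.89581288]
[ 470.83737364 -314.7107273    66.76450697]
[[0.0, 0.08, 0, -0.29, 0.01, 0], [0.0, 0.08, 0.0, -0.29, 0.01, 0], [0.0, 0.08, 0.0, -0.29, 0.01, 0]]
[ 474.13558458 -314.95293278   57.30597267]
[[0.0, 0.08, 0.01, -0.25, 0, 0.0], [0.0, 0.08, 0.01, -0.25, 0, 0.0], [0.0, 0.08, 0.01, -0.25, 0, 0.0]]
[ 476.22302646 -315.10622493   48.13204569]
```

View pics/w4.png

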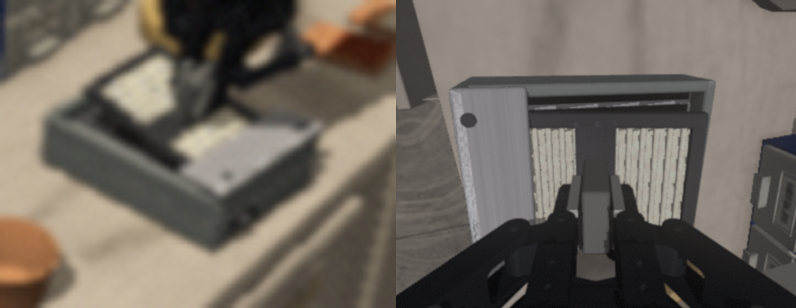

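The near edge is under the lip (scene half, lip at about (250,155)) and the far end is still up, with no contact force. The frame looks centred between the side walls. Next I swing it down.

{"api": "apply_moves", "payload": {"targets": [[0, 0.08, 0, -0.29, 0, 0], [0, 0.08, 0, -0.29, 0, 0], [0, 0.08, 0, -0.29, 0, 0], [0, 0, 0, 0, 0, 0]]}}

```text
clock: 12.78
eef_pos: [474.5, -314.1, 57.2]
tool_rot: [-1.447, 0.001, -1.64]
force: [0.8, 0.1, -1.8]
width: 13.2
```

{"api": "apply_moves", "payload": {"targets": [[0, 0.08, 0.01, -0.25, 0, 0], [0, 0.08, 0.01, -0.25, 0, 0], [0, 0, 0, 0, 0, 0], [0, 0, 0, 0, 0, 0]]}}

```text
clock: 13.28
eef_pos: [474.1, -314.6, 50.9]
tool_rot: [-1.519, -0.0, -1.641]
force: [-0.9, -0.3, -2.0]
width: 13.2
```

{"api": "apply_moves", "payload": {"targets": [[0, 0.07, 0.02, -0.2, 0, 0], [0, 0.04, 0, -0.17, 0, 0], [0, 0, 0, 0, 0, 0], [0, 0, 0, 0, 0, 0]]}}

```text
clock: 13.78
eef_pos: [475.2, -314.7, 46.5]
tool_rot: [-1.571, -0.0, -1.641]
force: [-0.0, -0.4, -0.9]
width: 13.2
```

Flat, with the weight mostly on the floor. Release with a small opening, then retreat upward.

{"api": "apply_moves", "payload": {"targets": [[0, 0, 0, 0, 0, 0], [0, 0, 0, 0, 0, 0], [0, 0, 0, 0, 0, 0], [0, 0, 0, 0, 0, 0]], "jaw": -0.1}}

```text
clock: 14.28
eef_pos: [475.6, -314.8, 46.6]
tool_rot: [-1.571, -0.0, -1.641]
force: [-0.5, 0.6, 1.0]
width: 38.7
```

{"api": "apply_moves", "payload": {"targets": [[0, -0.4, 0, 0, 0, 0], [0, -0.8, 0, 0, 0, 0], [0, -1, 0, 0, 0, 0], [0, -1, 0, 0, 0, 0], [0, -1, 0, 0, 0, 0], [-0.5, -1, 0, 0, 0, 0], [-0.5, 0, 0, 0, 0, 0], [0, 0, 0, 0, 0, 0], [0, 0, 0, 0, 0, 0]]}}

```text
clock: 15.4
eef_pos: [477.4, -275.4, 253.6]
tool_rot: [-1.573, -0.0, -1.641]
force: [0.5, -0.5, 0.2]
width: 38.4
```

```bash
python3 - <<'E'
from cell import *
from h import *
import pickle
s=read_state();print(s["clock"],s["eef_pos"],s["width"],s["force"])
c=calibration("wrist");im=cv2.cvtColor(get_image("wrist"),cv2.COLOR_RGB2BGR);pickle.dump(c,open("w5.pkl","wb"))
x,y=proj(c,[[*BO,46]])[0].astype(int)-[80,65];x,y=max(x,0),max(y,0);print(x,y)
cv2.imwrite("pics/w5.png",cv2.resize(im[y:y+120,x:x+160],None,fx=5,fy=5,interpolation=cv2.INTER_NEAREST))
E
```

```text
15.4 [ 477.35854269 -275.39403217  253.55996005] 38.360798945572135 [ 0.49237749 -0.46825445  0.16330971]
178 131
```

View pics/w5.png

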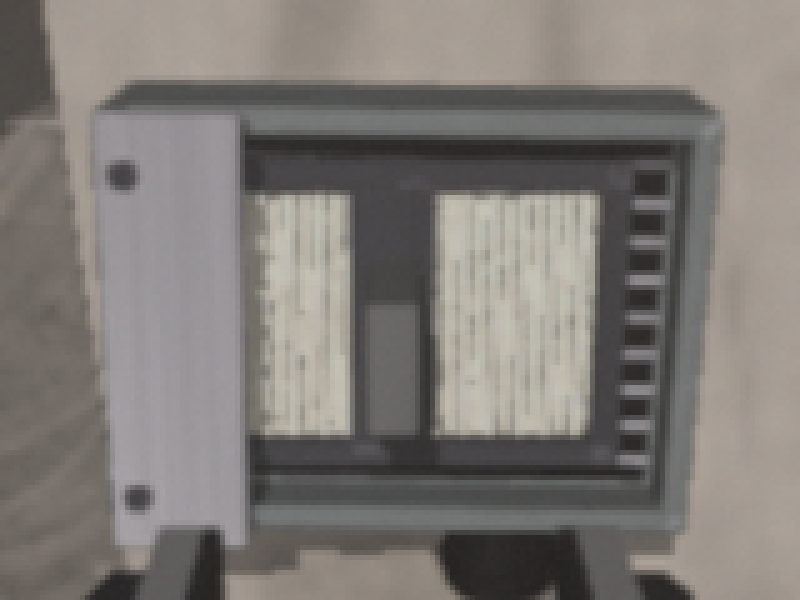

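The frame lies in the recess under the lip, with its far upper edge at about (634,160)–(617,462) and the tab top at (367–420, 303–435). I'll compute its offset from the box, using the box rim in the same image.

```bash
python3 - <<'E'
from h import *
import pickle
c=pickle.load(open("w5.pkl","rb"))
f=lambda p:(np.array(p)+.5)/5-.5+[178,131]
a=np.radians(BY);M=np.array([[np.cos(a),np.sin(a)],[-np.sin(a),np.cos(a)]])
for n,p,z in(("far edge (expect x=65,y±45)",[[634,158],[617,464]],38),("tab",[[367,303],[420,303],[420,435],[370,435]],78),("box far rim outer(81,±61)",[[720,112],[685,528]],46),("lip (-43,±61)",[[238,113],[245,545]],58)):
    w=(cast(c,f(p),z)[:,:2]-BO)@M.T;print(n,w.round(1).tolist(),w.mean(0).round(1))
E
```

```text
far edge (expect x=65,y±45) [[61.0, 45.9], [61.6, -43.5]] [61.3  1.2]
tab [[-9.5, 18.1], [3.5, 18.2], [3.9, -17.1], [-8.8, -17.1]] [-2.7  0.5]
box far rim outer(81,±61) [[81.0, 59.7], [80.7, -59.8]] [80.8 -0. ]
lip (-43,±61) [[-41.9, 61.2], [-43.8, -59.3]] [-42.9   1. ]
```

Frame centre is at x ≈ -3, y ≈ +1 mm and it is square to the box, well inside tolerance. Handing in.

```bash
python3 -c "
from cell import *
print(finish_job())"
```

```text
the job is handed in; nothing more can be done
None
```

The oblong filter frame is back in the intake box, released, and the job is handed in; `finish_job()` reports no verdict. I gripped it by its tab, hooked the near edge under the lip at about 0.24 rad tilt, swung it down flat and backed the gripper straight up.

**Position:** the last wrist picture puts the frame's centre at about x = -3, y = +1 mm from the recess centre. It is lengthwise to the box within about 1°, with its near edge under the lip.

**Consistency:** in the same picture, the box rim and lip matched the pose I had measured to within about 2 mm. The tab and the far edge gave frame centres 1 mm apart.

**Height:** the height was not measured from a picture. The gripper came level at 46.5 mm with the wrist load down to about 1 N, which puts the underside about 1 mm above the floor just before release.

**Forces and time:** the largest force reading was about 7 N, when the gripper closed on the tab. The clock was at 15.4 s of 51 s before the last picture.

**Small frame:** I carried the frame about 170 mm or more above the small frame's tab. I took no closing picture of it.

**Disagreements:** the first overhead measurement of the oblong frame was about 5 mm and 6° off the close-up, probably because of shadow, so I used the close-up. While the frame was held, its long edge looked about 3% shorter in the image than predicted, possibly because it hung 2–3 mm lower than assumed; this caused no trouble.

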